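# Take the filter insert from under its cover and show it to the inspection lens

## Task

Swing the red-knobbed clamp lever aside so that it frees the cover of the white filter socket, then lift the hinged grey cover right open and leave it standing open, with the lever left aside. Draw the filter insert that was hidden beneath straight up out of its slot by its orange tab and finish holding it, still and upright with the orange tab uppermost, in front of the inspection lens: its green window centred on the lens and square to it, about 5 cm away. Do not put it down or let go, and leave the blue slide box, the amber jar and the screwdriver where they are.

Things in the scene. Friction and masses are not known exactly. Their poses are not given: they have to be found in the camera images.
- socket: White filter socket block fixed to the bench, 185 x 100 x 50 mm (its own x, y, z); origin at the centre of its underside, z up. Its front (the lever's end) is its -x end, the cover's hinge is near its +x end. In its top is a slot 49 mm (along x) by 11.5 mm (along y), 46 mm deep, centred 8 mm from the block's middle towards -x, in which the filter insert stands.
- lever (a joint): Angle of the clamp lever about its vertical pivot, rad. 0 (to about 0.3): the arm lies along the block's +y direction over the cover's front lip and holds the cover shut. It grows as the knob swings towards the block's front (-x), anticlockwise seen from above, to a stop at 1.75; it is clear of the lip above 0.9. Light friction (about 1 N at the knob), it stays where it is left.
- lever_knob (a point): Middle of the graspable part of the lever's upright red knob, a round post of 14 mm diameter whose top is 13 mm above this point; the steel arm's top is 27 mm below it. With the lever at 0 the knob's axis is 65 mm along the block's +y and 15 mm along its -x from the pivot axis, and 32 mm in front of the cover's front face.
- lever_pivot (a point): On the lever's vertical pivot axis, 57 mm above the bench (underside of the lever's arm).
- cover (a joint): Angle of the hinged cover, rad: 0 shut, grows as its front rises, 1.57 standing straight up, stop at 1.9. The hinge is stiff: the cover stays where it is left (about 2 N at the handle to move it). The lever blocks it when shut over its lip.
- cover_handle (a point): Middle of the cover's round steel handle bar, 10 mm diameter, 72 mm long between its end posts, parallel to the hinge (block's y axis). It stands 35 mm above the cover's top face (30 mm free under the bar); when shut it is 124.5 mm above the bench. It is round, so it can turn between the fingers.
- cover_hinge (a point): Middle of the cover's hinge axis (along the block's y), 50.5 mm above the bench, 80 mm from the block's middle towards +x. Shut, the handle is 112 mm in front of it (-x) and 74 mm above it. The cover is a grey hood 125 mm long, 84 wide, 39 tall, plus a 20 mm front lip; standing open its hollow side faces the slot, reaching 39 mm from the hinge, and its top edge is 195 mm above the bench.
- insert_center (a point): Centre (half-way up) of the filter insert, a loose upright plate 46 mm wide (its x) by 8 mm thick (its y) by 80 mm tall (its z, up), 0.04 to 0.09 kg. In the slot its x axis lies along the block's x axis, it rests 4 mm above the bench, and 34 mm of it stand above the block's top. Its upper 31 mm are an orange tab, the lower part a black frame with a green glass window.
- insert_tab (a point): Place to grip the insert: in the middle of its orange tab, 12 mm below its top edge (22 mm above the block's top while in the slot); grip it across its 8 mm thickness (insert's y axis).
- insert_window (a point): Centre of the insert's 30 mm square green window, 40 mm straight below insert_tab and 28 mm above the insert's bottom edge; the window's faces look along the insert's y axis.
- lens (a point): Centre of the front glass of the inspection lens: a silver barrel of 42 mm diameter, lying level 100 mm above the bench on a post with a 70 mm square foot, all fixed; its top is at 122 mm. The lens looks along this point's -x axis (level); its y axis is level across, z up. It stands either to the left or to the right of the socket.
- slide_box: Bystander: loose blue slide box with a white band, 80 x 100 x 36 mm, origin at the centre of its underside. It stands on the other side of the socket from the lens.
- jar: Bystander: loose amber jar with a white cap, 48 mm diameter, 55 mm tall, origin at the centre of its underside.
- driver: Bystander: loose screwdriver with a yellow handle, about 150 mm long, lying along its x axis.
Things that resemble listed ones, but are neither listed nor needed, are in the scene too. Of the things that look like the socket, the larger one is meant.

How it is judged:
By the outcome, as a careful person would: the job done as asked, in the order asked, and still so for the second after the job is handed in, while the arm keeps its last pose, push and grip.
It also fails if it takes over 72 s, if anything falls off the work surface, if the arm or the gripper's body presses on something with over 40 N, if the wrist force passes 120 N, or if a joint passes its speed limit or range.

## Robot

A 7-joint arm with a two-finger parallel gripper is mounted at the origin on the work surface. World frame = base frame: x ahead of the robot, y to its left, z up, the work surface at z = 0. Lengths are in m, angles in rad, forces in N, time in s.
With the tool pointing down it reaches from about 0.35 to 0.9 m from the base axis. Payload 8.1 kg.
Tool frame: the origin (TCP) lies midway between the tips of the shut fingers; the grasp point (between the pads) lies 19 mm behind it; z points along the fingers, x is the direction in which the jaws open and shut, and the axes are right-handed (so a half turn about z gives the same grasp; the last joint's range is limited). The gripper opens to 92 mm and grips with 3 to 60 N. Pads are 19 mm wide; open, the fingers measure 130 mm over their backs; the gripper's body (75 mm by 190 mm) begins 47 mm behind the grasp point.
Start: joints at [1.155, 0.434, 0.025, 1.573, -0.012, 1.134, -0.075], TCP at [0.192, -0.595, 0.227] pointing down, gripper open.
Joint ranges: [-2.62, 2.62], [-0.44, 2.09], [-1.27, 1.32], [0.08, 2.57], [-1.32, 4.46], [0.12, 2], [-2.74, 2.74]. Speed limits (rad/s): [2.22, 2.22, 3.01, 3.01, 3.14, 3.14, 3.14].

## Interface

Orientations are given as a rotation vector (axis times angle).
In Python, from cell import arm gives the robot as it stands.
- The arm moves only by the tool jog_arm, never from a script. Its argument "commands" is a list of rows, each an object with "translation": the shift along the tool's x, y, z in mm, a list of three; "turn": the turn, a rotation vector about the tool's x, y, z in rad, a list of three. A call has 1 to 12 rows; each row is the pose to reach, as a shift and turn from the pose commanded when the call began, along the tool's axes at that moment; what a row does not reach only later rows make up. A row lasts 1/12 s, in which the tool goes at most 41.7 mm and 7.16 degrees, less where a joint would pass 70% of its speed; a pose out of reach is approached as far as the arm can. A call with a gripper value outside its range is refused whole. "claw" is the closure, from -1 (fully open) to 1 (shut), so that 0 is half open, set as the call begins (left out, the last holds). The fingers move at their own pace and stop on an object; "grip_force" is the grip in N (left out, the last holds). Time passes only in rows, so rows that repeat a pose let the fingers close. It gives the time, the measured TCP pose, the force and the opening at its end, in the units of the state.
- arm.observe(): the state, without advancing time (a new reading comes with each control period).
- arm.get_image(name): name is "side" or "top"; returns the picture (480x640x3 uint8, blue, green, red); there is no depth.
- arm.camera_info(name): a dict with "vertical_fov" (degrees; the focal length in pixels is half the picture's height over the tangent of half this angle, whatever the lens; pixels are square), "cx", "cy" (the principal point, pixels), "eye" and "rotation" of the camera in the world. Camera axes: x right, y up, looking along -z (the intrinsics and any distortion apply to the point x, -y, -z); pixel columns grow to the right and rows downward; lengths in m; the calibration is good to about 2 mm. A picture is of the moment at which its call begins. camera_info takes no time and is no camera call.
- arm.sign_off(): hands the job in, once; it reports no verdict.
Trained networks look in the newest picture that a camera, given by its name, has taken for a name from the list of things; names that differ only in an ending like _2 or _b are one class to them, and where a whole thing is asked for, a point or a joint stands for the part that bears it (a point fixed in the world has none). Each returns a list of dicts, best first, with "confidence" (0 to 1); they miss things now and then, are a little off and sometimes report something else, mostly with a low value. They report only what shows in the picture. A call takes as long as a camera call. They do not tell look-alikes from the thing itself.
- arm.trace(camera, query): "region" (480x640 bool, what is visible of it) and "box" ([left, top, width, height] in pixels, round what is visible of it).
- arm.landmark_of(camera, query): "at" ([column, row] in pixels: a listed point, or the origin of a listed thing).
The state is a dict: "clock": time; "joints": joint angles; "dq": joint speeds; "joint_efforts": joint torques, N m; "position": TCP position; "ee_rot": TCP orientation; "force": force on the tool from outside, world axes, zero at the start; "ft_torque": the same for the moment, N m; "width": opening from 0.0 (shut) to 1.0 (fully open).
Only numpy, scipy, OpenCV 4.12 (cv2) and the standard library are available. Lean on these libraries where they do the work, as an engineer would, in place of code of your own. Each camera call takes 0.05 s, during which the arm holds its last target. There are 200 camera calls.

## Working session

There is one attempt and no reset: what is moved stays moved. The work goes in short steps, Python scripts to look and compute and a tool call to move; the robot and the scene stay as the last step left them, time stands still between calls to the robot, and variables do not carry over. Pictures are saved under pics/ and viewed, about 8 in all and at most 12, crops included, and the job is handed in when it is done.

Besides the shell and the picture viewer there is one more tool, called after ">>>" as name(argument=value, ...) on one line, values as JSON. jog_arm: Moves the arm, as the interface text tells. Its arguments: {"type":"object","properties":{"commands":{"type":"array","items":{"type":"object","properties":{"translation":{"type":"array","items":{"type":"number"}},"turn":{"type":"array","items":{"type":"number"}}}}},"claw":{"type":"number"},"grip_force":{"type":"number"}},"required":["commands"]}

```bash
ls; mkdir -p pics; python3 - <<'E'
from cell import arm
import cv2,numpy as np
for n in("side","top"):
    im=arm.get_image(n); cv2.imwrite(f"pics/{n}0.png",im)
    c=arm.camera_info(n); print(n,c)
    for q in["socket","lever_knob","lever_pivot","cover_handle","cover_hinge","lens","slide_box","jar","driver"]:
        print(q,[(np.round(d["at"]).tolist(),round(d["confidence"],2)) for d in arm.landmark_of(n,q)[:3]])
s=arm.observe();print({k:np.round(v,3).tolist() for k,v in s.items()})
E
```

```text
pics
side {'vertical_fov': 43.04928060931421, 'cx': 323.27697644277686, 'cy': 232.20622750920018, 'eye': array([-0.02835622,  0.55367209,  1.08596664]), 'rotation': array([ 0.32260351, -0.79823869, -2.22522646])}
socket [([319.0, 244.0], 0.94), ([358.0, 307.0], 0.58)]
lever_knob [([356.0, 199.0], 0.59), ([383.0, 277.0], 0.57)]
lever_pivot [([322.0, 206.0], 0.58), ([361.0, 278.0], 0.5)]
cover_handle [([326.0, 197.0], 0.87), ([371.0, 274.0], 0.8), ([298.0, 256.0], 0.58)]
cover_hinge [([299.0, 257.0], 0.92), ([351.0, 324.0], 0.9), ([389.0, 179.0], 0.72)]
lens [([202.0, 302.0], 0.89)]
slide_box [([389.0, 183.0], 0.74)]
jar [([288.0, 352.0], 0.77)]
driver [([428.0, 245.0], 0.86)]
top {'vertical_fov': 53.5335911131027, 'cx': 315.9950739930491, 'cy': 235.0540138197102, 'eye': array([0.35090802, 0.00927868, 0.96817486]), 'rotation': array([ 0.13541282, -0.1579922 , -1.53825502])}
socket [([307.0, 302.0], 0.75), ([338.0, 217.0], 0.74)]
lever_knob [([389.0, 209.0], 0.76), ([342.0, 300.0], 0.73)]
lever_pivot [([326.0, 280.0], 0.75), ([367.0, 190.0], 0.73)]
cover_handle [([321.0, 295.0], 0.86), ([356.0, 199.0], 0.59)]
cover_hinge [([277.0, 314.0], 0.66)]
lens [([334.0, 215.0], 0.68), ([175.0, 192.0], 0.6)]
slide_box [([463.0, 204.0], 0.78)]
jar [([222.0, 287.0], 0.67)]
driver [([415.0, 305.0], 0.87)]
{'clock': 1.0, 'joints': [1.155, 0.434, 0.025, 1.573, -0.012, 1.134, -0.075], 'dq': [-0.0, -0.0, 0.001, -0.001, -0.003, -0.001, 0.001], 'joint_efforts': [-0.001, -66.767, 0.984, -31.482, -0.061, 0.032, 0.0], 'position': [0.192, -0.595, 0.227], 'ee_rot': [2.54, -1.848, 0.0], 'force': [-0.108, 0.915, -0.486], 'ft_torque': [0.044, 0.025, -0.034], 'width': 0.999}
```

View pics/side0.png

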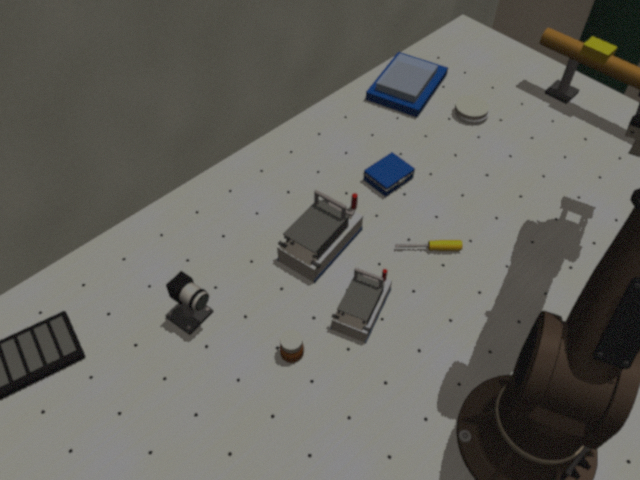

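View pics/top0.png

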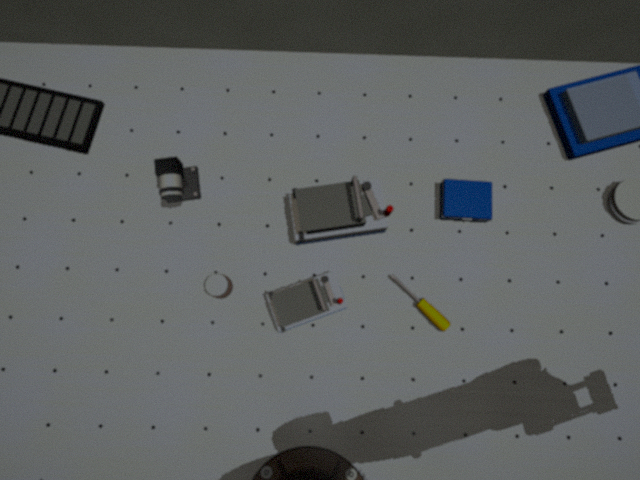

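Look-alikes for the socket:
- Side view: large block at (319,244) or small block at (358,307).
- Top view: large block at (338,217) or small block at (307,302).

The description says the larger one, so I take (319,244) / (338,217). The lens is at side (202,302) / top (172,200), to the left. I'll fit the poses next.

```bash
cat > h.py <<'E'
from cell import arm
import numpy as np,cv2
from scipy.spatial.transform import Rotation as R
from scipy.optimize import least_squares
CI={n:arm.camera_info(n) for n in("side","top")}
def proj(n,P):
    c=CI[n];f=240/np.tan(np.radians(c["vertical_fov"])/2)
    p=(np.atleast_2d(P)-c["eye"])@R.from_rotvec(c["rotation"]).as_matrix()
    return np.c_[c["cx"]+f*p[:,0]/-p[:,2],c["cy"]+f*p[:,1]/p[:,2]]
def tri(obs):  # {cam:px} -> point, residual
    g=lambda x:np.concatenate([proj(n,x)[0]-u for n,u in obs.items()])
    r=least_squares(g,[.6,0,.1]);return r.x,r.fun
def find(n,q,near,rad=30,k=3):
    o=[]
    for _ in range(k):
        arm.get_image(n)
        for d in arm.landmark_of(n,q):
            if np.hypot(*(np.array(d["at"])-near))<rad:o.append(d["at"]);break
    return (np.mean(o,0),np.std(o,0)) if o else (None,None)
def rz(a):return R.from_euler("z",a).as_matrix()
E
python3 - <<'E'
from h import *
import pickle
near={"socket":((319,244),(338,217)),"lever_knob":((356,199),(389,209)),"lever_pivot":((322,206),(367,190)),
"cover_handle":((326,197),(356,199)),"cover_hinge":((299,257),(293,215)),"lens":((202,302),(172,200)),"slide_box":((389,183),(465,204)),"jar":((288,352),(218,288)),"driver":((428,245),(415,305))}
O={}
for q,(a,b) in near.items():
    o={}
    for n,p in(("side",a),("top",b)):
        m,s=find(n,q,np.array(p),22,2)
        if m is not None:o[n]=m
    O[q]=o
    if len(o)==2:
        x,r=tri(o);print(q,np.round(x,4),"res px",np.round(r,1),{k:v.round(0).tolist() for k,v in o.items()})
    else:print(q,o)
pickle.dump(O,open("O.pkl","wb"))
for n,(l,t,w,h) in(("side",(250,150,150,150)),("top",(140,130,270,130))):
    im=arm.get_image(n); im=cv2.resize(im[t:t+h,l:l+w],None,fx=3,fy=3,interpolation=cv2.INTER_CUBIC)
    cv2.imwrite(f"pics/crop_{n}.png",im)
a=cv2.imread("pics/crop_side.png");b=cv2.imread("pics/crop_top.png")
cv2.imwrite("pics/c1.png",b)
E
```

```text
socket [ 0.5798 -0.0447  0.002 ] res px [ 2.6  0.8 -1.3 -2.1] {'side': [318.0, 242.0], 'top': [338.0, 216.0]}
lever_knob {'top': array([391.5, 208.6])}
lever_pivot [ 0.6274 -0.1017  0.041 ] res px [ 2.8  0.9 -1.3 -2.2] {'side': [321.0, 206.0], 'top': [368.0, 190.0]}
cover_handle [ 0.5862 -0.0712  0.1249] res px [ 1.1  0.3 -0.5 -0.8] {'side': [327.0, 198.0], 'top': [356.0, 197.0]}
cover_hinge {'side': array([299.1 , 255.65])}
lens [0.5825 0.2652 0.0968] res px [ 0.  0. -0. -0.] {'side': [204.0, 299.0], 'top': [176.0, 197.0]}
slide_box [ 6.105e-01 -3.068e-01 -5.000e-04] res px [ 0.6  0.1 -0.3 -0.4] {'side': [387.0, 179.0], 'top': [461.0, 204.0]}
jar [0.4226 0.188  0.0055] res px [ 0.8  0.2 -0.4 -0.7] {'side': [290.0, 350.0], 'top': [220.0, 287.0]}
driver [ 0.3969 -0.2053  0.0063] res px [-0.7 -0.1  0.3  0.5] {'side': [429.0, 249.0], 'top': [415.0, 304.0]}
```

View pics/c1.png

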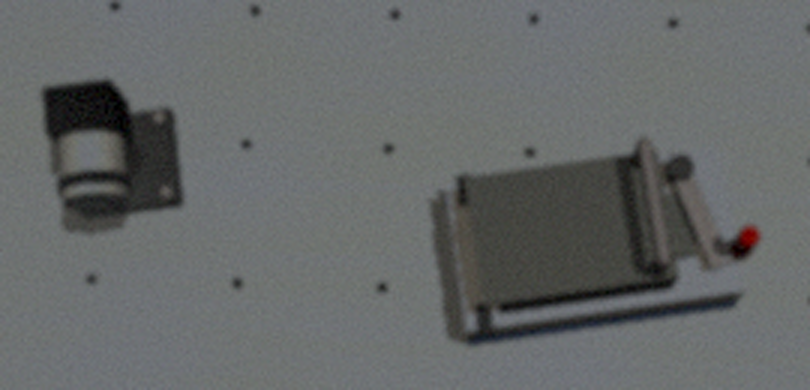

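```bash
cat > fit.py <<'E'
from h import *
import pickle
O=pickle.load(open("O.pkl","rb"))
near={"lever_knob":((356,199),(389,209)),"lever_pivot":((322,206),(367,190)),"cover_handle":((326,197),(356,199)),"cover_hinge":((299,257),(293,215)),"socket":((319,244),(338,217))}
for q,(a,b) in near.items():
    for n,p in(("side",a),("top",b)):
        m,s=find(n,q,np.array(p),16,4)
        if m is not None:O[q][n]=m;print(q,n,m.round(1),s.round(1))
pickle.dump(O,open("O.pkl","wb"))
def pts(v):
    x,y,a,th,px,py=v
    piv=np.array([px,py,.057]);k=piv+rz(th)@[-.015,.065,0]; k[2]=.090
    L={"socket":[0,0,0],"lever_pivot":piv,"lever_knob":k,"cover_handle":[-.032,0,.1245],"cover_hinge":[.08,0,.0505]}
    return {q:np.array([x,y,0])+rz(a)@np.array(p) for q,p in L.items()}
def g(v):
    P=pts(v);r=[]
    for q in P:
        for n,u in O[q].items():r+=list(proj(n,P[q])[0]-u)
    return np.array(r+[(v[4]+.062)*1000,(v[3]-.15)*3])
r=least_squares(g,[.58,-.045,1.5,.15,-.062,-.035],loss="soft_l1",f_scale=2)
print(r.x.round(4),g(r.x).round(1));pickle.dump(r.x,open("S.pkl","wb"))
for q,p in pts(r.x).items():print(q,p.round(4))
x,y,a=r.x[:3]
E
python3 fit.py; python3 - <<'E'
from h import *
import pickle
v=pickle.load(open("S.pkl","rb"));x,y,a=v[:3]
B=lambda p:np.array([x,y,0])+np.array(p)@rz(a).T
out=[]
for n,(l,t,w,h) in(("side",(250,160,140,130)),("top",(270,140,140,130))):
    im=arm.get_image(n)[t:t+h,l:l+w];im=cv2.resize(im,None,fx=2.85,fy=2.85,interpolation=cv2.INTER_CUBIC)
    im=cv2.convertScaleAbs(im,alpha=1.6)
    def poly(P,c):
        u=(proj(n,B(P))-[l,t]+.5)*2.85;cv2.polylines(im,[np.int32(u)],True,c,1)
    for z in(0,.05):poly([[sx*.0925,sy*.05,z] for sx,sy in((1,1),(1,-1),(-1,-1),(-1,1))],(0,255,0))
    poly([[sx,sy*.042,.0895] for sx,sy in((.08,1),(.08,-1),(-.045,-1),(-.045,1))],(255,255,0))
    poly([[-.032,.036,.1245],[-.032,-.036,.1245]],(0,0,255))
    out.append(im)
cv2.imwrite("pics/ov.png",np.hstack(out))
E
```

```text
lever_knob side [353.8 198.4] [0.4 1.4]
lever_knob top [389.7 208.4] [0.5 1.2]
lever_pivot side [320.8 205.1] [1.1 1.4]
lever_pivot top [367.  188.2] [1.1 0.4]
cover_handle side [327.3 197.8] [0.8 0.5]
cover_handle top [355.  199.3] [1.7 0.8]
cover_hinge side [299.8 255.7] [0.6 0.8]
socket side [318.6 241.9] [1.4 1. ]
socket top [336.1 214.2] [0.9 1.4]
[ 0.5792 -0.0414  1.8087  0.2534 -0.0624 -0.0296] [ 1.   2.2 -0.9  0.5  2.6 -0.3 -2.8 -0.5 -0.7  0.5 -0.2 -1.4  0.7  0.4
  1.1 -3.6 -0.2 -1.3 -0.4  0.3]
socket [ 0.5792 -0.0414  0.    ]
lever_pivot [ 0.6227 -0.095   0.057 ]
lever_knob [ 0.5725 -0.1389  0.09  ]
cover_handle [ 0.5868 -0.0725  0.1245]
cover_hinge [0.5604 0.0364 0.0505]
```

View pics/ov.png

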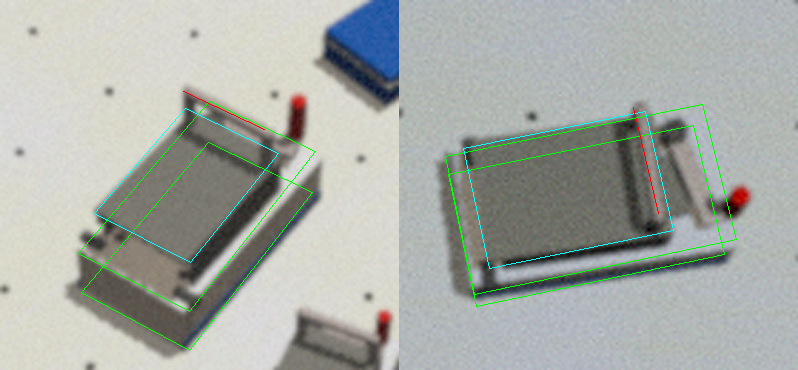

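The overlay shows the fitted yaw is a few degrees off: the handle runs (355,177)-(360,221) in the top view. I'll refit with corners read from the picture.

```bash
cat > fit2.py <<'E'
from h import *
import pickle
O=pickle.load(open("O.pkl","rb"))
T=lambda u,v:((u-399)/2.85+269.5,v/2.85+139.5); S=lambda u,v:(u/2.85+249.5,v/2.85+159.5)
C=[("top",T(474,299),(.0925,.05,0)),("top",T(729,262),(-.0925,.05,0)),("top",T(443,158),(.0925,-.05,.05)),
("side",S(188,351),(.0925,.05,0)),("side",S(319,198),(-.0925,.05,0)),("side",S(80,292),(.0925,-.05,0))]
H=[("top",T(640,107),-1),("top",T(655,232),1),("side",S(185,92),-1),("side",S(281,150),1)]
def pts(v):
    x,y,a,th,px,py=v[:6]
    piv=np.array([px,py,.057]);k=piv+rz(th)@[-.015,.065,0]; k[2]=.090
    L={"socket":[0,0,0],"lever_pivot":piv,"lever_knob":k,"cover_handle":[-.032,0,.1245],"cover_hinge":[.08,0,.0505]}
    return {q:np.array([x,y,0])+rz(a)@np.array(p) for q,p in L.items()}
def g(v):
    P=pts(v);r=[]
    W=lambda p:np.array([v[0],v[1],0])+rz(v[2])@np.array(p)
    for q in P:
        for n,u in O[q].items():r+=list(proj(n,P[q])[0]-u)
    for n,u,p in C:r+=list(proj(n,W(p))[0]-u)
    for n,u,s in H:r+=list(proj(n,W([-.032,s*v[6],.1245]))[0]-u)
    return np.array(r+[(v[4]+.062)*500,(v[3]-.15)*3,(v[6]-.04)*500])
r=least_squares(g,[.58,-.045,1.7,.15,-.062,-.035,.04],loss="soft_l1",f_scale=1.5)
print(r.x.round(4));print(g(r.x)[:-3].reshape(-1,2).round(1).tolist());pickle.dump(r.x,open("S.pkl","wb"))
for q,p in pts(r.x).items():print(q,p.round(4))
E
python3 fit2.py
```

```text
[ 0.5759 -0.0416  1.767   0.2834 -0.0625 -0.0356  0.0417]
[[2.0, 3.0], [-0.8, 2.1], [2.8, -0.5], [-2.3, -0.6], [-0.5, 0.6], [-0.0, -1.5], [2.4, 1.5], [1.4, -1.1], [-0.4, -1.2], [-0.4, 2.5], [-2.0, 0.8], [1.8, -0.9], [-0.3, 0.5], [-0.3, -0.0], [0.6, -0.3], [-1.9, -0.4], [1.2, -0.8], [-0.8, -0.7], [-2.1, -4.4]]
socket [ 0.5759 -0.0416  0.    ]
lever_pivot [ 0.623  -0.0959  0.057 ]
lever_knob [ 0.5723 -0.1392  0.09  ]
cover_handle [ 0.5821 -0.073   0.1245]
cover_hinge [0.5603 0.0369 0.0505]
```

```bash
cat >> h.py <<'E'
def Rd(az,tilt=0):  # tool down, tool x at azimuth az (deg); tilt (rad) about tool y
    c,s=np.cos(np.radians(az)),np.sin(np.radians(az));x=np.array([c,s,0]);z=np.array([0,0,-1.])
    return np.c_[x,np.cross(z,x),z]@R.from_rotvec([0,tilt,0]).as_matrix()
def deltas(W):  # W list of (pos, R): print shifts in tool axes of the present pose
    s=arm.observe();R0=R.from_rotvec(s["ee_rot"]).as_matrix()
    for p,Rt in W:
        print((R0.T@(np.array(p)-s["position"])*1000).round(1).tolist(),R.from_matrix(R0.T@Rt).as_rotvec().round(3).tolist())
E
python3 - <<'E'
from h import *
print(arm.observe()["clock"])
A=Rd(-79)
deltas([((.572,-.139,.2),A),((.572,-.139,.15),A),((.572,-.139,.075),A)])
E
```

```text
8.8
[-316.8, -501.5, 26.7] [0.0, -0.0, 0.121]
[-316.8, -501.5, 76.7] [0.0, -0.0, 0.121]
[-316.8, -501.5, 151.7] [0.0, -0.0, 0.121]
```

>>> jog_arm(commands=[{"translation":[-317,-501,27],"turn":[0,0,0.12]},{"translation":[-317,-501,27],"turn":[0,0,0.12]},{"translation":[-317,-501,27],"turn":[0,0,0.12]},{"translation":[-317,-501,27],"turn":[0,0,0.12]},{"translation":[-317,-501,27],"turn":[0,0,0.12]},{"translation":[-317,-501,27],"turn":[0,0,0.12]},{"translation":[-317,-501,27],"turn":[0,0,0.12]},{"translation":[-317,-501,27],"turn":[0,0,0.12]},{"translation":[-317,-501,27],"turn":[0,0,0.12]},{"translation":[-317,-501,27],"turn":[0,0,0.12]},{"translation":[-317,-501,27],"turn":[0,0,0.12]},{"translation":[-317,-501,27],"turn":[0,0,0.12]}], claw=0.2, grip_force=20)

```text
clock: 9.8
position: [0.5128, -0.209, 0.2042]
ee_rot: [-2.425, 1.998, -0.001]
force: [0.5, -1.2, -0.5]
width: 0.399
```

```bash
python3 - <<'E'
from h import *
s=arm.observe();print(s["clock"],s["position"],s["width"])
A=Rd(-79)
deltas([((.572,-.139,.2),A),((.572,-.139,.15),A),((.572,-.139,.075),A)])
E
```

```text
9.8 [ 0.51282803 -0.20902592  0.20419505] 0.3988471104562467
[-57.4, -71.5, 4.2] [-0.0, -0.0, 0.001]
[-57.4, -71.5, 54.2] [-0.0, -0.0, 0.001]
[-57.5, -71.4, 129.2] [-0.0, -0.0, 0.001]
```

>>> jog_arm(commands=[{"translation":[-57,-71,20]},{"translation":[-57,-71,50]},{"translation":[-57,-71,54]},{"translation":[-57,-71,54]},{"translation":[-57,-71,54]},{"translation":[-57,-71,54]}])

```text
schema error: expected keys translation, turn
```

```bash
python3 - <<'E'
from h import *
A=Rd(-79)
deltas([((.572,-.139,.15),A),((.572,-.139,.075),A)])
a=arm.get_image("side")[120:270,270:450];b=arm.get_image("top")[110:260,290:470]
im=np.hstack([cv2.resize(i,None,fx=2.2*1,fy=2.2,interpolation=cv2.INTER_CUBIC) for i in(a,b)])
cv2.imwrite("pics/k1.png",cv2.convertScaleAbs(im,alpha=1.6))
for q in["lever_knob"]:
  for n in("side","top"):print(n,[(np.round(d["at"],1).tolist(),round(d["confidence"],2)) for d in arm.landmark_of(n,q)[:3]])
s=arm.observe();Rm=R.from_rotvec(s["ee_rot"]).as_matrix()
for n in CI:print(n,"tcp",proj(n,s["position"]).round(1))
E
```

```text
[-57.4, -71.5, 54.2] [-0.0, -0.0, 0.001]
[-57.5, -71.4, 129.2] [-0.0, -0.0, 0.001]
side [([353.1, 200.1], 0.53), ([385.0, 274.8], 0.49)]
top [([389.3, 210.6], 0.81), ([340.0, 302.0], 0.53)]
side tcp [[400.6 158.2]]
top tcp [[443.4 229. ]]
```

View pics/k1.png

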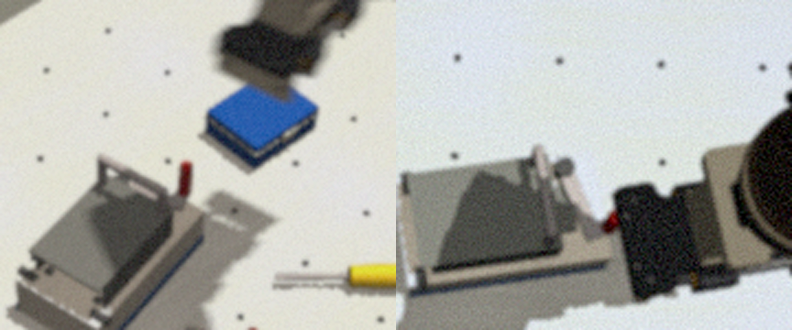

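That move was refused because the rows had no turn key, so the picture shows the gripper still short of the knob. I'll resend it.

>>> jog_arm(commands=[{"translation":[-57,-71,20],"turn":[0,0,0]},{"translation":[-57,-71,50],"turn":[0,0,0]},{"translation":[-57,-71,54],"turn":[0,0,0]},{"translation":[-57,-71,54],"turn":[0,0,0]},{"translation":[-57,-71,54],"turn":[0,0,0]},{"translation":[-57,-71,54],"turn":[0,0,0]}])

```text
clock: 10.5
position: [0.5698, -0.1436, 0.1504]
ee_rot: [2.421, -2.0, 0.001]
force: [0.4, 0.2, -0.1]
width: 0.399
```

```bash
python3 - <<'E'
from h import *
A=Rd(-79)
deltas([((.572,-.139,.15),A),((.572,-.139,.075),A)])
a=arm.get_image("side")[120:270,270:450];b=arm.get_image("top")[110:260,290:470]
im=np.hstack([cv2.resize(i,None,fx=2.2*1,fy=2.2,interpolation=cv2.INTER_CUBIC) for i in(a,b)])
cv2.imwrite("pics/k2.png",cv2.convertScaleAbs(im,alpha=1.8))
s=arm.observe();Rm=R.from_rotvec(s["ee_rot"]).as_matrix()
for n in CI:print(n,"tcp",proj(n,s["position"]).round(1))
print(proj("side",[.572,-.139,.09]),s["clock"])
E
```

```text
[-4.1, -3.0, 0.4] [0.001, -0.001, -0.002]
[-4.2, -3.1, 75.4] [0.001, -0.001, -0.002]
side tcp [[357.3 177.1]]
top tcp [[397.4 202. ]]
[[353.7696693  197.06178732]] 10.6
```

View pics/k2.png

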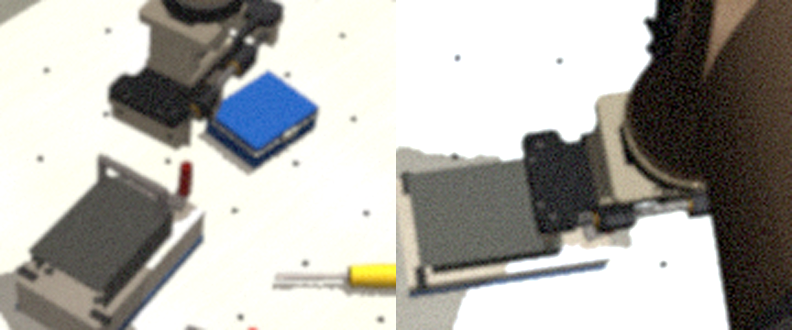

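>>> jog_arm(commands=[{"translation":[-4,-3,20],"turn":[0,0,0]},{"translation":[-4,-3,40],"turn":[0,0,0]},{"translation":[-4,-3,60],"turn":[0,0,0]},{"translation":[-4,-3,75],"turn":[0,0,0]},{"translation":[-4,-3,75],"turn":[0,0,0]}])

```text
clock: 11.02
position: [0.5706, -0.1381, 0.0731]
ee_rot: [2.421, -1.998, -0.004]
force: [-1.7, 0.3, -0.3]
width: 0.402
```

>>> jog_arm(commands=[{"translation":[0,0,0],"turn":[0,0,0]},{"translation":[0,0,0],"turn":[0,0,0]},{"translation":[0,0,0],"turn":[0,0,0]},{"translation":[0,0,0],"turn":[0,0,0]},{"translation":[0,0,0],"turn":[0,0,0]},{"translation":[0,0,0],"turn":[0,0,0]}], claw=1, grip_force=15)

```text
clock: 11.52
position: [0.5734, -0.1371, 0.076]
ee_rot: [-2.424, 1.997, -0.003]
force: [-1.2, -0.7, 6.0]
width: 0.149
```

```bash
python3 - <<'E'
from h import *
s=arm.observe();p=np.array(s["position"]);print(s["clock"],s["joints"])
piv=np.array([.623,-.0959]);r=p[:2]-piv;print(np.hypot(*r));r*=.0667/np.hypot(*r)
piv=p[:2]-r
deltas([(np.r_[piv+rz(np.radians(d))[:2,:2]@r,.076],Rd(-79+d)) for d in np.linspace(7,72,11)])
E
```

```text
11.5167 [ 0.24799322  0.54530838 -0.147724    1.81451773  0.10850205  0.78780031
 -1.3334019 ]
0.0644892721636247
[6.9, -4.3, 0.0] [-0.001, -0.001, -0.122]
[12.8, -9.1, 0.0] [-0.001, -0.001, -0.235]
[18.1, -14.5, 0.0] [-0.001, -0.001, -0.349]
[22.8, -20.4, 0.0] [-0.001, -0.001, -0.462]
[26.7, -26.9, 0.1] [-0.001, -0.001, -0.575]
[29.9, -33.7, 0.1] [-0.001, -0.001, -0.689]
[32.3, -40.9, 0.1] [-0.001, -0.002, -0.802]
[33.9, -48.3, 0.1] [-0.001, -0.002, -0.916]
[34.7, -55.8, 0.1] [-0.001, -0.002, -1.029]
[34.5, -63.4, 0.1] [-0.001, -0.002, -1.143]
[33.6, -70.9, 0.1] [-0.001, -0.002, -1.256]
```

>>> jog_arm(commands=[{"translation":[7,-4,0],"turn":[0,0,-0.12]},{"translation":[13,-9,0],"turn":[0,0,-0.235]},{"translation":[18,-14.5,0],"turn":[0,0,-0.35]},{"translation":[23,-20.5,0],"turn":[0,0,-0.46]},{"translation":[26.5,-27,0],"turn":[0,0,-0.575]},{"translation":[30,-34,0],"turn":[0,0,-0.69]},{"translation":[32.5,-41,0],"turn":[0,0,-0.8]},{"translation":[34,-48,0],"turn":[0,0,-0.915]},{"translation":[34.5,-56,0],"turn":[0,0,-1.03]},{"translation":[34.5,-63.5,0],"turn":[0,0,-1.14]},{"translation":[33.5,-71,0],"turn":[0,0,-1.25]},{"translation":[33.5,-71,0],"turn":[0,0,-1.25]}])

```text
clock: 12.52
position: [0.6503, -0.1555, 0.0759]
ee_rot: [-3.136, 0.189, -0.003]
force: [-1.7, -0.1, 6.4]
width: 0.144
```

>>> jog_arm(commands=[{"translation":[0,0,0],"turn":[0,0,0]},{"translation":[0,0,0],"turn":[0,0,0]},{"translation":[0,0,0],"turn":[0,0,0]},{"translation":[0,0,0],"turn":[0,0,0]}], claw=0.3)

```text
clock: 12.85
position: [0.6485, -0.1561, 0.0748]
ee_rot: [3.135, -0.202, -0.001]
force: [-0.0, -0.5, 0.4]
width: 0.338
```

>>> jog_arm(commands=[{"translation":[0,0,-40],"turn":[0,0,0]},{"translation":[0,0,-80],"turn":[0,0,0]},{"translation":[0,0,-100],"turn":[0,0,0]},{"translation":[0,0,-100],"turn":[0,0,0]},{"translation":[0,0,-100],"turn":[0,0,0]}])

```text
clock: 13.27
position: [0.6495, -0.1561, 0.1765]
ee_rot: [3.134, -0.201, 0.004]
force: [-0.2, -0.9, -1.8]
width: 0.348
```

```bash
python3 - <<'E'
from h import *
import pickle
s=arm.observe();print(s["clock"],s["position"],s["force"])
v=pickle.load(open("S.pkl","rb"))
h=np.array([v[0],v[1],0])+rz(v[2])@[-.032,0,.1245];print(h)
for n in("side","top"):
  arm.get_image(n)
  for q in("lever_knob","cover_handle"):print(n,q,[(np.round(d["at"],1).tolist(),round(d["confidence"],2)) for d in arm.landmark_of(n,q)[:3]])
A=Rd(-79)
deltas([(h+[0,0,.095],A),(h+[0,0,.03],A),(h-[0,0,.019],A)])
E
```

```text
13.2667 [ 0.6494805  -0.15606001  0.17647211] [-0.22422635 -0.93250545 -1.84009992]
[ 0.58214144 -0.0729729   0.1245    ]
side lever_knob [([334.0, 173.0], 0.54), ([383.7, 276.7], 0.54)]
side cover_handle [([326.2, 197.6], 0.78), ([368.6, 273.7], 0.66)]
top lever_knob [([341.0, 301.7], 0.75)]
top cover_handle [([318.1, 295.9], 0.68), ([356.0, 196.7], 0.59)]
[-76.1, -73.9, -45.7] [0.001, 0.002, 1.251]
[-76.0, -73.9, 19.3] [0.001, 0.002, 1.251]
[-75.9, -73.9, 68.3] [0.001, 0.002, 1.251]
```

>>> jog_arm(commands=[{"translation":[-20,-20,-40],"turn":[0,0,0.12]},{"translation":[-76,-74,-46],"turn":[0,0,0.25]},{"translation":[-76,-74,-46],"turn":[0,0,0.37]},{"translation":[-76,-74,-46],"turn":[0,0,0.5]},{"translation":[-76,-74,-46],"turn":[0,0,0.62]},{"translation":[-76,-74,-46],"turn":[0,0,0.75]},{"translation":[-76,-74,-46],"turn":[0,0,0.87]},{"translation":[-76,-74,-46],"turn":[0,0,1.0]},{"translation":[-76,-74,-46],"turn":[0,0,1.12]},{"translation":[-76,-74,-46],"turn":[0,0,1.25]},{"translation":[-76,-74,-46],"turn":[0,0,1.25]},{"translation":[-76,-74,-46],"turn":[0,0,1.25]}], claw=-0.5)

```text
clock: 14.57
position: [0.5826, -0.0727, 0.2205]
ee_rot: [2.428, -1.992, -0.001]
force: [0.3, -0.0, -0.6]
width: 0.749
```

```bash
python3 - <<'E'
from h import *
s=arm.observe();print(s["clock"],s["position"],s["width"],s["joints"])
h=np.array([.582,-.073,.1245]);A=Rd(-79)
deltas([(h+[0,0,.095],A),(h-[0,0,.019],A)])
E
```

```text
14.5667 [ 0.5826482  -0.07270883  0.22050522] 0.7486939300817604 [ 0.22214949  0.39708019 -0.26203073  1.65864248  0.11275049  1.10157292
 -1.44594157]
[0.2, 0.7, 1.0] [0.001, -0.0, 0.004]
[0.2, 0.6, 115.0] [0.001, -0.0, 0.004]
```

>>> jog_arm(commands=[{"translation":[0,0,30],"turn":[0,0,0]},{"translation":[0,0,60],"turn":[0,0,0]},{"translation":[0,0,85],"turn":[0,0,0]},{"translation":[0,0,105],"turn":[0,0,0]},{"translation":[0,0,115],"turn":[0,0,0]},{"translation":[0,0,115],"turn":[0,0,0]},{"translation":[0,0,115],"turn":[0,0,0]}])

```text
clock: 15.15
position: [0.583, -0.0728, 0.1062]
ee_rot: [2.427, -1.995, -0.001]
force: [0.2, -0.4, -0.3]
width: 0.751
```

>>> jog_arm(commands=[{"translation":[0,0,0],"turn":[0,0,0]},{"translation":[0,0,0],"turn":[0,0,0]},{"translation":[0,0,0],"turn":[0,0,0]},{"translation":[0,0,0],"turn":[0,0,0]},{"translation":[0,0,0],"turn":[0,0,0]},{"translation":[0,0,0],"turn":[0,0,0]},{"translation":[0,0,0],"turn":[0,0,0]},{"translation":[0,0,0],"turn":[0,0,0]}], claw=1, grip_force=20)

```text
clock: 15.82
position: [0.5829, -0.0729, 0.106]
ee_rot: [-2.425, 1.997, -0.0]
force: [0.0, 0.1, 0.4]
width: 0.219
```

>>> jog_arm(commands=[{"translation":[0,0,0],"turn":[0,0,0]},{"translation":[0,0,0],"turn":[0,0,0]},{"translation":[0,0,0],"turn":[0,0,0]},{"translation":[0,0,0],"turn":[0,0,0]}])

```text
clock: 16.15
position: [0.5833, -0.0747, 0.1063]
ee_rot: [2.423, -1.999, 0.003]
force: [1.6, -5.3, 1.5]
width: 0.101
```

```bash
python3 - <<'E'
from h import *
s=arm.observe();p=np.array(s["position"]);print(s["clock"],p,s["width"],s["force"])
bx=np.array([np.cos(1.767),np.sin(1.767),0]);
# handle relative to hinge: -112 along bx, 74 up; grasp point = TCP - 19*ztool
for th in np.array([.1,.2,.3,.4,.5,.6,.7,.8,.9,1.,1.1,1.2,1.3,1.4,1.5,1.6,1.68]):
    a0=np.arctan2(74,-112)
    a=a0-th; r=np.hypot(74,112)/1000
    d=bx*(r*np.cos(a)+.112)+np.array([0,0,r*np.sin(a)-.074])
    tilt=min(th*.2,.3); A=Rd(-79,tilt)
    # grasp
    g=p+[0,0,.019]+d
    deltas([(g+.019*A[:,2],A)]) if th>.0 else 0
print(Rd(-79,.3)[:,2])
E
```

```text
16.15 [ 0.58325721 -0.07472318  0.10627191] 0.10109857376937526 [ 1.5692973  -5.30119586  1.52620023]
[-7.5, 0.0, -10.8] [-0.0, 0.018, -0.001]
[-16.1, 0.1, -20.8] [-0.0, 0.038, -0.001]
[-25.7, 0.1, -29.9] [-0.0, 0.058, -0.001]
[-36.1, 0.2, -37.9] [-0.0, 0.078, -0.001]
[-47.2, 0.2, -44.8] [-0.0, 0.098, -0.001]
[-59.0, 0.3, -50.6] [-0.0, 0.118, -0.001]
[-71.2, 0.3, -55.1] [-0.0, 0.138, -0.001]
[-83.9, 0.4, -58.3] [-0.0, 0.158, -0.001]
[-96.8, 0.5, -60.2] [-0.0, 0.178, -0.001]
[-109.9, 0.5, -60.8] [-0.0, 0.198, -0.001]
[-122.9, 0.6, -60.1] [-0.0, 0.218, -0.001]
[-135.8, 0.7, -58.0] [-0.0, 0.238, -0.001]
[-148.3, 0.8, -54.7] [-0.0, 0.258, -0.001]
[-160.5, 0.8, -50.0] [-0.0, 0.278, -0.001]
[-172.2, 0.9, -44.2] [-0.0, 0.298, -0.001]
[-183.5, 0.9, -37.0] [-0.0, 0.298, -0.001]
[-192.1, 1.0, -30.5] [-0.0, 0.298, -0.001]
[ 0.05638791 -0.29009067 -0.95533649]
```

>>> jog_arm(commands=[{"translation":[-7.5,0,-11],"turn":[0,0.02,0]},{"translation":[-16,0,-21],"turn":[0,0.04,0]},{"translation":[-25.5,0,-30],"turn":[0,0.06,0]},{"translation":[-36,0,-38],"turn":[0,0.08,0]},{"translation":[-47,0,-45],"turn":[0,0.1,0]},{"translation":[-59,0,-50.5],"turn":[0,0.12,0]},{"translation":[-71,0,-55],"turn":[0,0.14,0]},{"translation":[-84,0,-58.5],"turn":[0,0.16,0]},{"translation":[-97,0.5,-60],"turn":[0,0.18,0]},{"translation":[-110,0.5,-61],"turn":[0,0.2,0]},{"translation":[-110,0.5,-61],"turn":[0,0.2,0]},{"translation":[-110,0.5,-61],"turn":[0,0.2,0]}])

```text
clock: 17.15
position: [0.5632, 0.0372, 0.1683]
ee_rot: [2.325, -1.91, 0.237]
force: [4.3, 1.2, 7.2]
width: 0.102
```

```bash
python3 - <<'E'
from h import *
s=arm.observe();p=np.array(s["position"]);print(s["clock"],p,s["width"],s["force"])
p0=np.array([.5833,-.0735,.1063])
bx=np.array([np.cos(1.767),np.sin(1.767),0]);W=[]
for th in np.array([1,1.1,1.2,1.3,1.4,1.5,1.6,1.7]):
    a=np.arctan2(74,-112)-th; r=np.hypot(74,112)/1000
    d=bx*(r*np.cos(a)+.112)+np.array([0,0,r*np.sin(a)-.074])
    A=Rd(-79,min(th*.2,.3));W.append((p0+[0,0,.019]+d+.019*A[:,2],A))
deltas(W)
E
```

```text
17.15 [0.56318841 0.03718071 0.16833467] 0.10202395175617036 [4.25213674 1.22814391 7.22363   ]
[2.2, 1.9, 1.9] [-0.005, 0.001, 0.003]
[-10.7, 1.9, 0.1] [-0.005, 0.021, 0.003]
[-23.8, 1.9, -0.4] [-0.005, 0.041, 0.003]
[-36.8, 1.9, 0.4] [-0.005, 0.061, 0.003]
[-49.6, 1.9, 2.6] [-0.005, 0.081, 0.003]
[-62.2, 2.0, 6.0] [-0.005, 0.101, 0.003]
[-74.8, 2.0, 10.8] [-0.005, 0.101, 0.003]
[-86.8, 2.1, 16.8] [-0.005, 0.101, 0.003]
```

>>> jog_arm(commands=[{"translation":[-12,0,-1],"turn":[0,0.02,0]},{"translation":[-25,0,-1.5],"turn":[0,0.04,0]},{"translation":[-38,0,-0.5],"turn":[0,0.06,0]},{"translation":[-51,0,1.5],"turn":[0,0.08,0]},{"translation":[-64,0,5],"turn":[0,0.1,0]},{"translation":[-76,0,10],"turn":[0,0.1,0]},{"translation":[-88,0,16],"turn":[0,0.1,0]},{"translation":[-88,0,16],"turn":[0,0.1,0]},{"translation":[-88,0,16],"turn":[0,0.1,0]},{"translation":[-88,0,16],"turn":[0,0.1,0]}])

```text
clock: 17.98
position: [0.5476, 0.1183, 0.1344]
ee_rot: [2.267, -1.866, 0.344]
force: [7.2, 4.2, 0.0]
width: 0.098
```

```bash
python3 - <<'E'
from h import *
s=arm.observe();p=np.array(s["position"]);print(s["clock"],p,s["width"],s["force"])
Rm=R.from_rotvec(s["ee_rot"]).as_matrix();g=p-.019*Rm[:,2]
bx=np.array([np.cos(1.767),np.sin(1.767),0]);d=g-[.5603,.0369,.0505];print(g,"th",np.arctan2(74,-112)-np.arctan2(d[2],d@bx),np.hypot(d[2],d@bx))
a=arm.get_image("side")[150:310,200:380];b=arm.get_image("top")[120:280,240:420]
im=np.hstack([cv2.resize(i,None,fx=2.2*1,fy=2.2,interpolation=cv2.INTER_CUBIC) for i in(a,b)])
cv2.imwrite("pics/c2.png",cv2.convertScaleAbs(im,alpha=1.6))
E
```

```text
17.9833 [0.5476027  0.11830313 0.13436495] 0.09772676628763009 [7.24203047 4.17997951 0.04339315]
[0.54644907 0.12375505 0.15252936] th 1.6980053335355647 0.1346641605537913
```

View pics/c2.png

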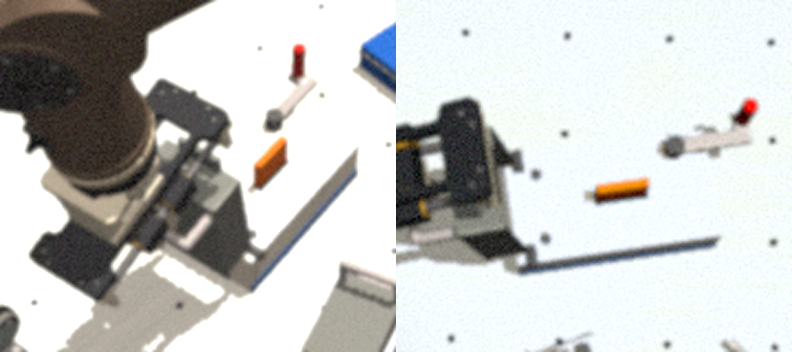

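The cover stands open at about 1.7 rad, the lever is aside, and the orange tab shows at side (323,224) / top (341,205). I'll release the handle and back off.

>>> jog_arm(commands=[{"translation":[0,0,0],"turn":[0,0,0]},{"translation":[0,0,0],"turn":[0,0,0]},{"translation":[0,0,0],"turn":[0,0,0]},{"translation":[0,0,0],"turn":[0,0,0]}], claw=0.6)

```text
clock: 18.42
position: [0.545, 0.116, 0.1335]
ee_rot: [2.262, -1.863, 0.341]
force: [0.4, 0.2, 1.1]
width: 0.203
```

>>> jog_arm(commands=[{"translation":[0,0,-20],"turn":[0,0,0]},{"translation":[0,0,-50],"turn":[0,0,0]},{"translation":[0,0,-90],"turn":[0,0,0]},{"translation":[0,0,-130],"turn":[0,0,0]},{"translation":[0,0,-150],"turn":[0,0,0]},{"translation":[0,0,-150],"turn":[0,0,0]},{"translation":[0,0,-150],"turn":[0,0,0]}])

```text
clock: 19.0
position: [0.5371, 0.1605, 0.2779]
ee_rot: [2.264, -1.865, 0.343]
force: [0.1, 0.1, -0.9]
width: 0.202
```

```bash
python3 - <<'E'
from h import *
s=arm.observe();print(s["clock"],s["position"],s["force"],s["joints"])
O={}
for q,ps in{"insert_tab":((323,224),(341,205)),"insert_center":((323,224),(341,205)),"cover_handle":((290,240),(250,215)),"lens":((204,299),(175,198)),"lever_knob":((335,173),(400,170)),"cover_hinge":((299,256),(293,215))}.items():
  for n,p in zip(("side","top"),ps):
    m,sd=find(n,q,np.array(p),35,2)
    if m is not None:O.setdefault(q,{})[n]=m
  if q in O:print(q,O[q],*( [x.round(4) for x in tri(O[q])] if len(O[q])==2 else []))
t=arm.get_image("top");sd=arm.get_image("side")
for n,im in(("top",t),("side",sd)):
    hsv=cv2.cvtColor(im,cv2.COLOR_BGR2HSV);m=cv2.inRange(hsv,(5,150,60),(22,255,255))
    k,l,st,c=cv2.connectedComponentsWithStats(m)
    for i in range(1,k):
        if st[i,4]>25 and 280<c[i][0]<400:
            ys,xs=np.where(l==i);print(n,"orange",c[i].round(1),st[i].tolist(),cv2.minAreaRect(np.c_[xs,ys].astype(np.float32)))
E
```

```text
19.0 [0.53710069 0.16049798 0.27792745] [ 0.12704647  0.05611711 -0.86371333] [-0.4071102   0.35093556 -0.22303     1.61926522  0.3598386   1.32330597
 -2.11386519]
insert_tab {'side': array([318.8, 231.1]), 'top': array([342.25, 205.55])} [ 0.594  -0.054   0.0227] [ 0.2606  0.0783 -0.1265 -0.212 ]
insert_center {'side': array([323.4, 231.7]), 'top': array([340.5 , 209.35])} [ 0.5803 -0.0509  0.0366] [-1.0249 -0.3013  0.4968  0.8287]
cover_handle {'side': array([267.3, 248.4]), 'top': array([243.9 , 210.95])} [0.5448 0.127  0.1649] [ 1.7125  0.6574 -0.8077 -1.4474]
lens {'side': array([204.75, 298.85])}
lever_knob {'side': array([334.15, 174.55]), 'top': array([402.2, 167.6])} [ 0.6611 -0.1674  0.0752] [ 0.2517  0.0765 -0.114  -0.1916]
cover_hinge {'side': array([298.95, 254.75])}
top orange [342.4 205.1] [331, 202, 23, 7, 98] ((342.1004638671875, 205.2532958984375), (4.625730037689209, 22.467830657958984), 82.40535736083984)
side orange [322.5 223. ] [316, 213, 14, 21, 146] ((322.75, 223.25), (8.485280990600586, 21.920310974121094), 45.0)
side orange [292.2 354.4] [282, 349, 20, 10, 84] ((291.820556640625, 354.0451965332031), (8.113070487976074, 19.314342498779297), 83.9909896850586)
```

```bash
cat >> h.py <<'E'
def omask(n,near,rad=40,lo=(5,150,60),hi=(22,255,255)):
    m=cv2.inRange(cv2.cvtColor(arm.get_image(n),cv2.COLOR_BGR2HSV),lo,hi)
    k,l,st,c=cv2.connectedComponentsWithStats(m)
    i=min((i for i in range(1,k) if st[i,4]>25),key=lambda i:np.hypot(*(c[i]-near)))
    return l==i
def mom(m):
    ys,xs=np.nonzero(m) if m.ndim==2 else m
    M=np.cov(np.c_[xs,ys].T);w,V=np.linalg.eigh(M);v=V[:,1]
    return np.array([xs.mean(),ys.mean(),20*np.arctan(v[1]/v[0]),2*np.sqrt(w[1]),2*np.sqrt(w[0])])
def hullmom(n,P,up=8):
    h=cv2.convexHull(np.float32((proj(n,P)+.5)*up)).astype(np.int32)
    x,y,w,hh=cv2.boundingRect(h);z=np.zeros((hh+2,w+2),np.uint8);cv2.fillPoly(z,[h-[x,y]],1)
    ys,xs=np.nonzero(z);return mom((( ys+y)/up-.5,(xs+x)/up-.5))
def box(x,y,a,z0,z1,w=.046,t=.008):
    return np.array([[x,y,0]+rz(a)@[sx*w/2,sy*t/2,z] for sx in(1,-1) for sy in(1,-1) for z in(z0,z1)])
E
python3 - <<'E'
from h import *
M={n:np.mean([mom(omask(n,p)) for _ in range(3)],0) for n,p in(("side",(322,223)),("top",(342,205)))}
print({n:m.round(2) for n,m in M.items()})
def g(v):return np.concatenate([(hullmom(n,box(v[0],v[1],v[2],.053,.084))-M[n])[:3] for n in M])
r=least_squares(g,[.577,-.049,1.767],diff_step=3e-3,x_scale=[.01,.01,.1]);print(r.x,r.fun.round(2))
for n in M:print(hullmom(n,box(*r.x,.053,.084)).round(2))
p=np.array([.5759,-.0416,0])+rz(1.767)@[-.008,0,0];print("model",p)
E
```

```text
{'side': array([322.55, 223.01, -20.18,  11.15,   4.28]), 'top': array([342.22, 205.12,  -3.13,  13.08,   2.51])}Traceback (most recent call last):
  File "<stdin>", line 5, in <module>
    return func(*args, **kwargs)
    vector_fun = VectorFunction(
        fun_wrapped,
    ...<6 lines>...
        workers=workers
    )
    self._update_fun()
    ~~~~~~~~~~~~~~~~^^
    self.f = self.fun_wrapped(xp_copy(self.x))
             ~~~~~~~~~~~~~~~~^^^^^^^^^^^^^^^^^
    return np.atleast_1d(self.fun(x))
                         ~~~~~~~~^^^
    return self.f(x, *self.args, **self.kwargs)
           ~~~~~~^^^^^^^^^^^^^^^^^^^^^^^^^^^^^^
  File "<stdin>", line 4, in g
  File "h.py", line 40, in hullmom
    ys,xs=np.nonzero(z);return mom((( ys+y)/up-.5,(xs+x)/up-.5))
                               ~~~^^^^^^^^^^^^^^^^^^^^^^^^^^^^^^
  File "h.py", line 34, in mom
    ys,xs=np.nonzero(m) if m.ndim==2 else m
                           ^^^^^^
AttributeError: 'tuple' object has no attribute 'ndim'
```

```bash
sed -i 's/ys,xs=np.nonzero(m) if m.ndim==2 else m/ys,xs=m if isinstance(m,tuple) else np.nonzero(m)/' h.py
python3 - <<'E'
from h import *
M={n:np.mean([mom(omask(n,p)) for _ in range(2)],0) for n,p in(("side",(322,223)),("top",(342,205)))}
def g(v):return np.concatenate([(hullmom(n,box(v[0],v[1],v[2],.053,.084))-M[n])[:3] for n in M])
r=least_squares(g,[.577,-.049,1.767],diff_step=3e-3,x_scale=[.01,.01,.1]);print(r.x,r.fun.round(2))
for n in M:print(n,M[n].round(2),hullmom(n,box(*r.x,.053,.084)).round(2))
p=np.array([.5759,-.0416,0])+rz(1.767)@[-.008,0,0];print("model",p)
E
```

```text
[ 0.58097764 -0.05086316  1.76732503] [-0.34 -1.06  0.5  -0.11  0.69 -0.57]
side [322.52 223.   -20.16  11.03   4.33] [322.18 221.93 -19.66  12.84   4.97]
top [342.24 205.12  -3.13  13.08   2.52] [342.13 205.8   -3.7   14.23   4.43]
model [ 0.57745958 -0.04944651  0.        ]
```

```bash
python3 - <<'E'
from h import *
A=Rd(11.2);t=np.array([.580,-.0505,0])
deltas([(t+[0,0,.25],A),(t+[0,0,.055],A)])
E
```

```text
[197.3, -2.0, 89.4] [0.236, -0.235, -1.561]
[139.6, -2.0, 275.7] [0.236, -0.235, -1.561]
```

>>> jog_arm(commands=[{"translation":[197,-2,89],"turn":[0.236,-0.235,-1.56]},{"translation":[197,-2,89],"turn":[0.236,-0.235,-1.56]},{"translation":[197,-2,89],"turn":[0.236,-0.235,-1.56]},{"translation":[197,-2,89],"turn":[0.236,-0.235,-1.56]},{"translation":[197,-2,89],"turn":[0.236,-0.235,-1.56]},{"translation":[197,-2,89],"turn":[0.236,-0.235,-1.56]},{"translation":[197,-2,89],"turn":[0.236,-0.235,-1.56]},{"translation":[197,-2,89],"turn":[0.236,-0.235,-1.56]},{"translation":[197,-2,89],"turn":[0.236,-0.235,-1.56]},{"translation":[197,-2,89],"turn":[0.236,-0.235,-1.56]},{"translation":[197,-2,89],"turn":[0.236,-0.235,-1.56]},{"translation":[197,-2,89],"turn":[0.236,-0.235,-1.56]}], claw=-0.3)

```text
clock: 23.0
position: [0.5798, -0.0504, 0.2505]
ee_rot: [3.118, 0.042, 0.043]
force: [1.0, -1.3, -0.7]
width: 0.649
```

>>> jog_arm(commands=[{"translation":[0,0,0],"turn":[0,0,-0.06]},{"translation":[0,0,0],"turn":[0,0,-0.06]},{"translation":[0,0,0],"turn":[0,0,-0.06]}])

```text
clock: 23.25
position: [0.5799, -0.0502, 0.2502]
ee_rot: [3.115, 0.123, 0.043]
force: [0.2, -0.0, -0.1]
width: 0.649
```

```bash
python3 - <<'E'
from h import *
A=Rd(11.2);t=np.array([.580,-.0505,0])
s=arm.observe();print(s["clock"],s["position"],s["width"],s["joints"])
deltas([(t+[0,0,.25],A),(t+[0,0,.055],A)])
E
```

```text
23.25 [ 0.5799376  -0.05021178  0.25020857] 0.6485859091690288 [ 0.29568295  0.36720951 -0.43031194  1.6473948   0.19452168  1.13885018
 -0.10823334]
[0.0, 0.3, 0.2] [0.027, -0.025, -0.117]
[-5.2, -4.7, 195.1] [0.027, -0.025, -0.117]
```

>>> jog_arm(commands=[{"translation":[0,0,0],"turn":[0.027,-0.025,-0.117]},{"translation":[-1,-1,40],"turn":[0.027,-0.025,-0.117]},{"translation":[-2,-2,80],"turn":[0.027,-0.025,-0.117]},{"translation":[-3,-3,120],"turn":[0.027,-0.025,-0.117]},{"translation":[-4,-4,150],"turn":[0.027,-0.025,-0.117]},{"translation":[-5,-4.5,175],"turn":[0.027,-0.025,-0.117]},{"translation":[-5,-4.5,185],"turn":[0.027,-0.025,-0.117]},{"translation":[-5,-4.5,185],"turn":[0.027,-0.025,-0.117]},{"translation":[-5,-4.5,185],"turn":[0.027,-0.025,-0.117]}])

```text
clock: 24.0
position: [0.5804, -0.05, 0.0659]
ee_rot: [3.126, 0.31, 0.001]
force: [-0.6, -0.3, 1.6]
width: 0.648
```

```bash
python3 - <<'E'
from h import *
A=Rd(11.2);t=np.array([.580,-.0505,0])
s=arm.observe();print(s["clock"],s["position"],s["force"])
deltas([(t+[0,0,.055],A)])
a=arm.get_image("side")[150:310,200:380];b=arm.get_image("top")[120:280,240:420]
im=np.hstack([cv2.resize(i,None,fx=2.2*1,fy=2.2,interpolation=cv2.INTER_CUBIC) for i in(a,b)])
cv2.imwrite("pics/i1.png",cv2.convertScaleAbs(im,alpha=1.6))
E
```

```text
24.0 [ 0.58039175 -0.05003266  0.0659136 ] [-0.58152443 -0.3134762   1.5858532 ]
[-0.5, 0.4, 10.9] [0.0, -0.001, 0.002]
```

View pics/i1.png

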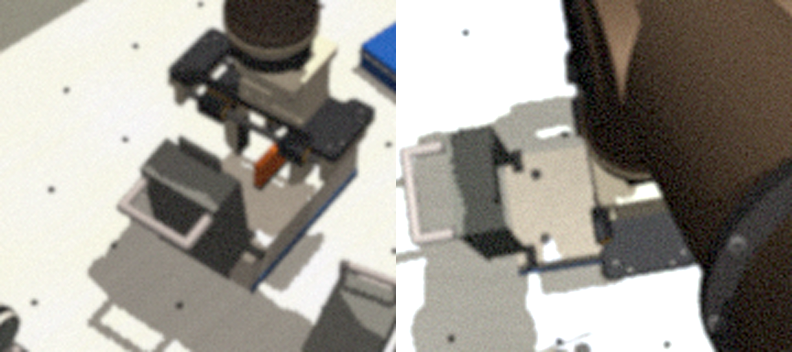

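The side view shows the cover standing open and the fingers straddling the tab. I'll lower and close gently.

>>> jog_arm(commands=[{"translation":[0,0,6],"turn":[0,0,0]},{"translation":[0,0,11],"turn":[0,0,0]},{"translation":[0,0,11],"turn":[0,0,0]},{"translation":[0,0,11],"turn":[0,0,0]},{"translation":[0,0,11],"turn":[0,0,0]},{"translation":[0,0,11],"turn":[0,0,0]},{"translation":[0,0,11],"turn":[0,0,0]},{"translation":[0,0,11],"turn":[0,0,0]},{"translation":[0,0,11],"turn":[0,0,0]},{"translation":[0,0,11],"turn":[0,0,0]},{"translation":[0,0,11],"turn":[0,0,0]},{"translation":[0,0,11],"turn":[0,0,0]}], claw=1, grip_force=6)

```text
clock: 25.1
position: [0.58, -0.0503, 0.0543]
ee_rot: [3.126, 0.311, 0.0]
force: [0.2, -0.5, 1.8]
width: 0.086
```

>>> jog_arm(commands=[{"translation":[0,0,0],"turn":[0,0,0]},{"translation":[0,0,0],"turn":[0,0,0]},{"translation":[0,0,0],"turn":[0,0,0]}])

```text
clock: 25.35
position: [0.58, -0.0503, 0.0543]
ee_rot: [3.126, 0.311, 0.0]
force: [0.8, 0.1, 1.4]
width: 0.09
```

>>> jog_arm(commands=[{"translation":[0,0,0],"turn":[0,0,0]},{"translation":[0,0,0],"turn":[0,0,0]},{"translation":[0,0,-5],"turn":[0,0,0]},{"translation":[0,0,-15],"turn":[0,0,0]},{"translation":[0,0,-25],"turn":[0,0,0]},{"translation":[0,0,-35],"turn":[0,0,0]},{"translation":[0,0,-45],"turn":[0,0,0]},{"translation":[0,0,-55],"turn":[0,0,0]},{"translation":[0,0,-65],"turn":[0,0,0]},{"translation":[0,0,-75],"turn":[0,0,0]}], claw=1, grip_force=30)

```text
clock: 26.18
position: [0.58, -0.0504, 0.1305]
ee_rot: [3.126, 0.311, 0.001]
force: [0.9, 0.1, -0.5]
width: 0.085
```

>>> jog_arm(commands=[{"translation":[0,0,-30],"turn":[0,0,0]},{"translation":[0,0,-60],"turn":[0,0,0]},{"translation":[0,0,-90],"turn":[0,0,0]},{"translation":[0,0,-120],"turn":[0,0,0]},{"translation":[0,0,-150],"turn":[0,0,0]},{"translation":[0,0,-150],"turn":[0,0,0]},{"translation":[0,0,-150],"turn":[0,0,0]}])

```text
clock: 26.77
position: [0.5808, -0.0501, 0.2816]
ee_rot: [3.125, 0.311, 0.007]
force: [0.4, 0.2, -0.9]
width: 0.085
```

```bash
python3 - <<'E'
from h import *
s=arm.observe();print(s["clock"],s["position"],s["force"],s["width"],s["joints"])
t=arm.get_image("top");sd=arm.get_image("side")
for q in("lens","insert_tab","insert_window"):
  for n in CI:print(n,q,[(np.round(d["at"],1).tolist(),round(d["confidence"],2)) for d in arm.landmark_of(n,q)[:2]])
a=sd[190:350,110:350];b=t[90:250,110:350]
im=np.vstack([cv2.resize(i,None,fx=3,fy=1.8*3/1.8,interpolation=cv2.INTER_CUBIC) for i in(sd[265:340,150:250],t[140:215,130:230])])
im=np.hstack([cv2.resize(sd[265:340,150:225],None,fx=5.3,fy=5.3,interpolation=cv2.INTER_CUBIC),cv2.resize(t[145:220,140:215],None,fx=5.3,fy=5.3,interpolation=cv2.INTER_CUBIC)])
cv2.imwrite("pics/lens.png",cv2.convertScaleAbs(im,alpha=1.6))
E
```

```text
26.7667 [ 0.58075808 -0.05012066  0.28164148] [ 0.3960162   0.18144149 -0.86321834] 0.08543713318148076 [ 0.32762475  0.36729054 -0.46189651  1.57160593  0.17086728  1.23862147
  0.03559943]
side lens [([202.0, 298.3], 0.78), ([321.1, 158.8], 0.62)]
top lens [([175.7, 199.5], 0.94)]
side insert_tab [([299.9, 254.5], 0.49)]
top insert_tab []
side insert_window [([324.4, 157.8], 0.82)]
top insert_window []
```

View pics/lens.png

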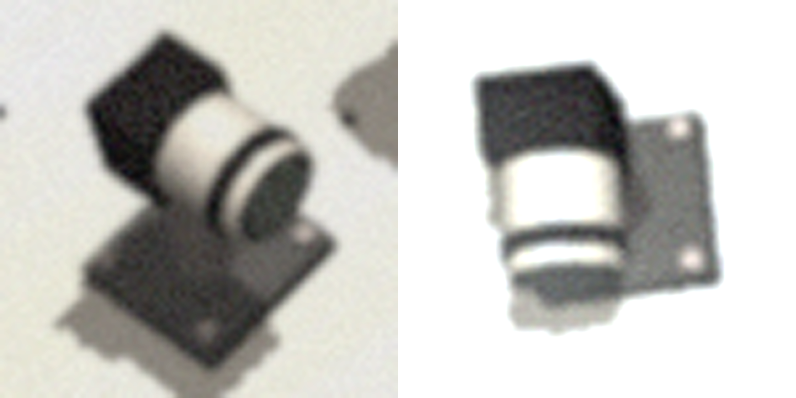

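The picture shows the lens glass at side (201,301) / top (172,198). The foot and barrel edges are clear enough to measure the axis azimuth.

```bash
python3 - <<'E'
from h import *
S=lambda u,v:np.array([u/5.3+149.5,v/5.3+264.5]);T=lambda u,v:np.array([(u-397.5)/5.3+139.5,v/5.3+144.5])
def bp(n,u,z):
    return least_squares(lambda x:proj(n,[x[0],x[1],z])[0]-u,[.6,.25]).x
def az(n,a,b,z):
    d=bp(n,b,z)-bp(n,a,z);return np.degrees(np.arctan2(d[1],d[0])).round(1),(np.hypot(*d)*1000).round(1)
print("top foot right edge",az("top",T(718,283),T(702,115),.008))
print("top foot bottom edge",az("top",T(718,283),T(630,295),.008))
print("side foot right-bottom",az("side",S(213,367),S(335,243),.008))
print("side foot left-bottom",az("side",S(213,367),S(84,273),.008))
print("top barrel L",az("top",T(508,258),T(499,165),.1),"R",az("top",T(627,265),T(619,150),.1))
print("side barrel",az("side",S(312,155),S(232,90),.1),az("side",S(215,215),S(158,160),.1))
print("black box top edge (top)",az("top",T(478,78),T(590,66),.12))
for o in({"side":S(275,195),"top":T(570,283)},{"side":np.array([203.5,299.5]),"top":np.array([175.7,198.8])}):
    x,r=tri(o);print(x.round(4),r.round(1))
    f=lambda v:np.concatenate([proj(n,[v[0],v[1],.1])[0]-u for n,u in o.items()])
    q=least_squares(f,[.58,.26]);print("z=.1:",q.x.round(4),q.fun.round(1))
E
```

```text
top foot right edge (np.float64(9.3), np.float64(69.5))
top foot bottom edge (np.float64(99.9), np.float64(34.4))
side foot right-bottom (np.float64(-80.0), np.float64(68.0))
side foot left-bottom (np.float64(9.4), np.float64(68.9))
top barrel L (np.float64(10.2), np.float64(34.7)) R (np.float64(8.3), np.float64(42.8))
side barrel (np.float64(5.1), np.float64(43.4)) (np.float64(1.6), np.float64(33.3))
black box top edge (top) (np.float64(-81.7), np.float64(39.1))
[0.5801 0.2717 0.0973] [ 0.3  0.1 -0.1 -0.3]
z=.1: [0.579  0.2716] [ 0.4 -0.3 -0.5 -0.1]
[0.5798 0.2656 0.0964] [ 0.9  0.4 -0.4 -0.8]
z=.1: [0.5784 0.2655] [ 1.1 -0.2 -1.  -0.6]
```

```bash
python3 - <<'E'
from h import *
S=lambda u,v:np.array([u/5.3+149.5,v/5.3+264.5])
def bp(n,u,z):return least_squares(lambda x:proj(n,[x[0],x[1],z])[0]-u,[.6,.25]).x
for z in(.006,.01):
    c=(bp("side",S(335,243),z)+bp("side",S(84,273),z))/2
    a=np.radians(9.5);n=np.array([-np.sin(a),np.cos(a)]);print("foot centre",c,"lateral lens-foot mm",[(np.array(l)-c)@n*1000 for l in((.579,.2716),(.5784,.2655))])
l=np.array([.579,.271]);w=l-.05*np.array([np.cos(a),np.sin(a)]);print(w)
A=Rd(9.5)
deltas([(np.r_[w,.28],A),(np.r_[w,.1225],A)])
E
```

```text
foot centre [0.63106664 0.28160962] lateral lens-foot mm [np.float64(-1.2788684421297984), np.float64(-7.196182047990509)]
foot centre [0.62862425 0.28261729] lateral lens-foot mm [np.float64(-2.6758281281285834), np.float64(-8.593141733989295)]
[0.52968572 0.26274762]
[12.8, -316.8, -1.5] [-0.0, 0.001, 0.033]
[13.0, -316.7, 156.0] [-0.0, 0.001, 0.033]
```

>>> jog_arm(commands=[{"translation":[1,-30,0],"turn":[0,0,0.01]},{"translation":[3,-65,0],"turn":[0,0,0.02]},{"translation":[4,-100,0],"turn":[0,0,0.033]},{"translation":[6,-135,0],"turn":[0,0,0.033]},{"translation":[7,-170,0],"turn":[0,0,0.033]},{"translation":[8,-205,0],"turn":[0,0,0.033]},{"translation":[10,-240,0],"turn":[0,0,0.033]},{"translation":[11,-270,0],"turn":[0,0,0.033]},{"translation":[12,-295,0],"turn":[0,0,0.033]},{"translation":[13,-310,0],"turn":[0,0,0.033]},{"translation":[13,-318,0],"turn":[0,0,0.033]},{"translation":[13,-318,0],"turn":[0,0,0.033]}])

```text
clock: 28.17
position: [0.529, 0.2659, 0.2788]
ee_rot: [-3.13, -0.264, 0.001]
force: [0.4, -0.6, -0.1]
width: 0.085
```

>>> jog_arm(commands=[{"translation":[0,0,25],"turn":[0,0,0]},{"translation":[0,0,50],"turn":[0,0,0]},{"translation":[0,0,75],"turn":[0,0,0]},{"translation":[0,0,100],"turn":[0,0,0]},{"translation":[0,0,125],"turn":[0,0,0]},{"translation":[0,0,145],"turn":[0,0,0]},{"translation":[0,0,156],"turn":[0,0,0]},{"translation":[0,0,156],"turn":[0,0,0]},{"translation":[0,0,156],"turn":[0,0,0]}])

```text
clock: 28.92
position: [0.5304, 0.2631, 0.1233]
ee_rot: [3.13, 0.258, -0.0]
force: [-0.1, 0.1, -0.4]
width: 0.085
```

```bash
python3 - <<'E'
from h import *
s=arm.observe();print(s["clock"],s["position"],s["force"],s["width"])
a=np.radians(9.5);w=np.array([.579,.272])-.05*np.array([np.cos(a),np.sin(a)])
deltas([(np.r_[w,.1225],Rd(9.5))])
sd=arm.get_image("side");t=arm.get_image("top")
for q in("insert_window","insert_tab","lens"):
  for n in CI:print(n,q,[(np.round(d["at"],1).tolist(),round(d["confidence"],2)) for d in arm.landmark_of(n,q)[:2]])
for n in CI:print(n,"pred window",proj(n,np.r_[s["position"][:2],s["position"][2]-.0223]).round(1))
im=np.hstack([cv2.resize(sd[240:340,160:260],None,fx=4,fy=4,interpolation=cv2.INTER_CUBIC),cv2.resize(t[145:245,130:230],None,fx=4,fy=4,interpolation=cv2.INTER_CUBIC)])
cv2.imwrite("pics/f1.png",cv2.convertScaleAbs(im,alpha=1.8))
E
```

```text
28.9167 [0.53040512 0.26310912 0.12334362] [-0.07236432  0.09490075 -0.36224474] 0.08521103781237487
[-0.6, -0.7, 0.8] [0.001, 0.0, -0.001]
side insert_window [([221.2, 311.6], 0.72)]
top insert_window []
side insert_tab [([213.1, 300.6], 0.84)]
top insert_tab []
side lens [([200.7, 299.5], 0.68), ([322.1, 202.4], 0.29)]
top lens []
side pred window [[221.1 313.8]]
top pred window [[173.8 223.1]]
```

View pics/f1.png

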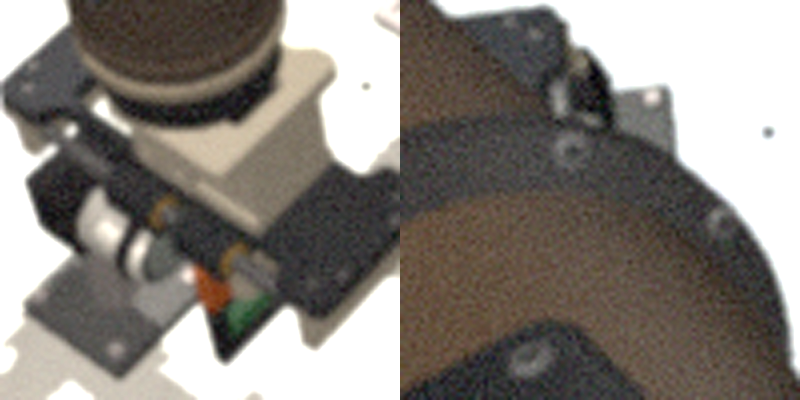

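```bash
python3 - <<'E'
from h import *
s=arm.observe();p=s["position"];a=np.radians(9.5);ey=np.array([np.cos(a),np.sin(a),0]);ex=np.array([-np.sin(a),np.cos(a),0])
c=np.array([p[0],p[1],p[2]-.0503+.04])
P=lambda x,y,z:c+ex*x+ey*y+[0,0,z]
u=lambda q:((proj("side",q)[0]-[160,240]+.5)*4).round(0)
for nm,q in(("bot left near",P(.023,-.004,-.04)),("bot left far",P(.023,.004,-.04)),("tab bottom left near",P(.023,-.004,.009)),("top left",P(.023,-.004,.04)),("window c",P(0,-.004,-.012)),("win lowleft",P(.015,-.004,-.027)),("win upleft",P(.015,-.004,.003)),("lens",np.array([.579,.272,.1]))):print(nm,u(q))
o=u(P(0,0,0));print("px per 5mm ex",u(P(.005,0,0))-o,"z",u(P(0,0,.005))-o,"ey",u(P(0,.005,0))-o)
sd=arm.get_image("side")
im=cv2.resize(sd[295:340,195:240],None,fx=13,fy=13,interpolation=cv2.INTER_CUBIC);cv2.imwrite("pics/f2.png",cv2.convertScaleAbs(im,alpha=2))
E
```

```text
bot left near [225. 367.]
bot left far [213. 359.]
tab bottom left near [212. 313.]
top left [203. 277.]
window c [251. 303.]
win lowleft [233. 342.]
win upleft [225. 308.]
lens [169. 246.]
px per 5mm ex [-8.  7.] z [-1. -6.] ey [-8. -6.]
```

View pics/f2.png

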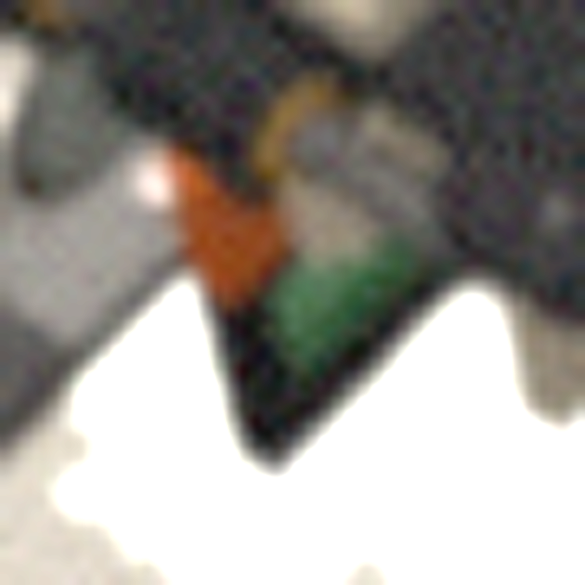

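The close crop shows the insert upright. Its bottom corner is at (215.7,330.3) against a predicted (215.8,331.3), and the tab edge is also within 1 px. I'll make the last small trim, settle, and check the whole scene.

>>> jog_arm(commands=[{"translation":[-0.5,-0.5,0.5],"turn":[0,0,0]},{"translation":[-0.5,-0.5,0.5],"turn":[0,0,0]},{"translation":[-0.5,-0.5,0.5],"turn":[0,0,0]},{"translation":[-0.5,-0.5,0.5],"turn":[0,0,0]},{"translation":[-0.5,-0.5,0.5],"turn":[0,0,0]},{"translation":[-0.5,-0.5,0.5],"turn":[0,0,0]}])

```text
clock: 29.87
position: [0.5294, 0.2644, 0.1226]
ee_rot: [3.131, 0.26, 0.0]
force: [0.7, 0.1, -0.2]
width: 0.087
```

```bash
python3 - <<'E'
from h import *
s=arm.observe();print(s["clock"],s["position"],s["ee_rot"],s["force"],s["width"],np.abs(s["dq"]).max())
sd=arm.get_image("side");t=arm.get_image("top")
for q in("slide_box","jar","driver","lever_knob"):
  for n in CI:print(n,q,[(np.round(d["at"],1).tolist(),round(d["confidence"],2)) for d in arm.landmark_of(n,q)[:2]])
cv2.imwrite("pics/end.png",cv2.convertScaleAbs(cv2.resize(sd[130:380,150:470],None,fx=2.4,fy=2.4,interpolation=cv2.INTER_CUBIC),alpha=1.4))
E
```

```text
29.8667 [0.5293711  0.26438967 0.12262745] [3.13075211e+00 2.59579350e-01 1.11442219e-04] [ 0.65760477  0.07371995 -0.18251194] 0.08715014076007849 0.0010281027634369542
side slide_box [([388.8, 178.8], 0.67)]
top slide_box [([365.8, 187.6], 0.69), ([462.8, 202.6], 0.61)]
side jar [([289.1, 350.4], 0.61)]
top jar []
side driver [([425.2, 248.3], 0.69)]
top driver [([416.7, 303.9], 0.88)]
side lever_knob [([334.2, 172.3], 0.79), ([381.4, 277.1], 0.6)]
top lever_knob [([403.1, 166.6], 0.8), ([342.0, 301.0], 0.72)]
```

View pics/end.png

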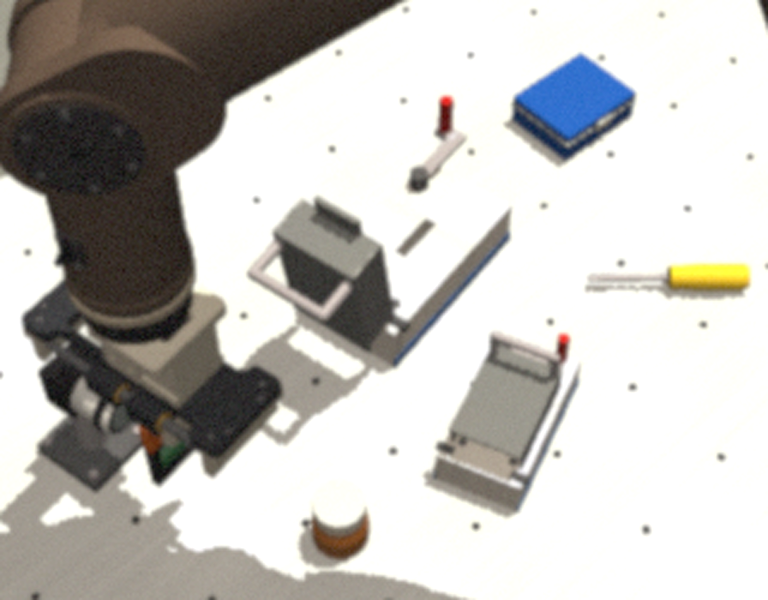

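The final view shows the cover standing open, the lever aside and the slot empty. The bystanders have not moved, and the insert is held still in front of the lens.

```bash
python3 -c "
from cell import arm
print(arm.sign_off())"
```

```text
the job is handed in; nothing more can be done
None
```

I did the job in the order asked and handed it in at about 30 s. The clamp lever was swung aside and the cover opened. The insert was then drawn straight up by its tab and is held in front of the lens.

**Last checks**
- **Lever and cover:** the lever was swung to about 1.5 rad. The cover was opened to about 1.7 rad and stands by itself.
- **Insert:** the tool is vertical and the joints are still. The grip opening reads about 8 mm, which matches the insert's thickness.
- **Window position:** by calculation it is within about 1 mm of 50 mm from the measured lens centre and at its height. It is square to a lens axis measured at 9.5° azimuth. In the side view, taken before a final trim of about 1 mm, most of the insert's edges were within 1 px of prediction; one window corner was about 2 px off.
- **Bystanders:** the slide box and screwdriver were found in the same places in both cameras. The jar could only be checked in the side view.

**What failed or disagreed**
- The network's lens point lay about 6 mm to one side of my reading. I used mine, because the lens foot agreed with it.
- The arm hid the insert from the top camera at the end, so the final position was only checked in the side view. It could be off by about 2–3 mm.
- One move call was refused for a missing key and had no effect. It was sent again correctly.

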